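Refit the work grille of a downdraft sanding box

ROBOT

A 6-joint arm with a two-finger parallel gripper is mounted at the origin on the work surface. World frame = base frame: x ahead of the robot, y to its left, z up, the work surface at z = 0. Lengths are in m, angles in degrees, forces in N, time in s.
With the tool pointing down it reaches from about 0.35 to 0.925 m from the base axis. Payload 6.4 kg.
Tool frame: the origin (TCP) lies between the finger pads; the fingertips stand 25 mm ahead of it and the grasp point (between the pads) lies 6 mm ahead of it (manip.nose_length is the distance from the TCP to the fingertips, in m); z points along the fingers, y is the line along which they close (so a half turn about z gives the same grasp; the last joint's range is limited). The gripper opens to 94 mm and grips with 3 to 60 N. Pads are 16 mm wide; open, the fingers measure 119 mm over their backs; the gripper's body (75 mm by 177 mm) begins 78 mm behind the grasp point.
Start: joints at [63.363, 14.043, 89.255, -0, 76.702, -9.975], TCP at [0.186, 0.623, 0.21] pointing down, gripper open.
Joint ranges: [-179.41, 179.41], [-58.25, 129.5], [7.25, 145.43], [-54.29, 234.29], [11.92, 165.04], [-157.13, 157.13]. Speed limits (degrees/s): [147.25, 147.25, 180, 180, 180, 180].

INTERFACE

Orientations are given as [roll, pitch, yaw] about the fixed x, y, z axes, in that order (R = Rz(yaw) Ry(pitch) Rx(roll)).
In Python, from bench import readout, optics, workorder, manip gives the robot as it stands.
- The arm moves only by the tool apply_moves, never from a script. Its arguments are lists of equal length, an entry for each row: "twist": the turn, a rotation vector about the tool's x, y, z in degrees, a list of three; "delta_pos": the shift along the tool's x, y, z in mm, a list of three; "fingers": the opening, from 0 (shut) to 1 (fully open). In form: {"twist": [[ax, ay, az], ...], "delta_pos": [[x, y, z], ...], "fingers": [fingers, ...]}. A call has exactly 10 rows; each row shifts and turns the commanded pose from where the row before left it, along the tool's axes as they then stand; what a row does not reach is not made up. A row lasts 1/12 s, in which the tool goes at most 41.7 mm and 7.16 degrees, less where a joint would pass 70% of its speed; a pose out of reach is approached as far as the arm can. A call with a gripper value outside its range is refused whole. The fingers move at their own pace and stop on an object; "newtons" is the grip in N (left out, the last holds). Time passes only in rows, so rows that do not move let the fingers close, or fill a call up. It gives the time, the measured TCP pose, the force, the opening and the grip force at its end, in the units of the state.
- readout.get_obs(): the state, without advancing time (a new reading comes with each control period).
- optics.camera(name): name is "scene" or "top" or "wrist"; returns a dict with "frame" (384x512x3 uint8, red, green, blue), "vertical_fov" (degrees; the focal length in pixels is half the picture's height over the tangent of half this angle, whatever the lens; pixels are square), "cx", "cy" (the principal point, pixels), "dist_coeffs" ([k1, k2, p1, p2, k3] as OpenCV has them; the pictures are not rectified), "R" (3x3) and "t" (3): a world point X has camera coordinates R X + t. Camera axes: x right, y down, z forward; pixel columns grow to the right and rows downward; lengths in m; the calibration is good to about 2 mm. A picture is of the moment at which its call begins. There is no depth.
- workorder.hand_in(): hands the job in; it is judged then, once.
The state is a dict: "time_s": time; "joints": joint angles; "dq": joint speeds; "joint_efforts": joint torques, N m; "ee_pos": TCP position; "tcp_rot": TCP orientation; "contact_force": force on the tool from outside, world axes, zero at the start; "torque": the same for the moment, N m; "gripper_width": finger opening in m; "grip_force": force on a finger pad.
Only numpy, scipy, OpenCV 4.12 (cv2) and the standard library are available. Lean on these libraries where they do the work, as an engineer would, in place of code of your own. Each camera call takes 0.05 s, during which the arm holds its last target. There are 200 camera calls.

TASK

Put the grille plate back on the sanding box. It is stored flat under the low plywood riser: draw it out by its little fin until its crossbar is clear, let go of it lying on the cutting mat, then take it again by the crossbar; hold it tilted with the finned edge low, hook that edge under the box's metal lip, and lower the other edge gently, without letting it drop, until the plate lies flat and fully home in its recess. Let go, and leave the jars, tape roll and sanding block where they are.

Things in the scene. Friction and masses are not known exactly. Their poses are not given: they have to be found in the camera images.
- grille: the loose aluminium grille plate, 180 mm long (its x) by 130 mm wide (its y) by 6 mm thick, about 0.3 kg; origin at the centre of its underside, z up through its top. The hooking edge is its -x end (the end with the fin and a solid band), the free edge its +x end. It starts flat on the mat with the hooking end sticking out about 65 mm from the riser's open front.
- grille_mid (a point): centre of the plate, half-way up its 6 mm thickness; axes as the plate
- grille_fin (a point): centre of the pull fin on the plate's top, 53 mm from the plate's centre towards the hooking edge: 26 mm along the plate's x, 10 mm thick in y, rising 24 mm above the plate's top; this point is 12 mm above the plate's top. It carries the drag well but is next to the hooking edge
- grille_bar (a point): centre of the crossbar on the plate's top, 30 mm from the plate's centre towards the free edge: 100 mm along the plate's y, 10 mm thick in x, rising 30 mm above the plate's top; this point is 15 mm above the plate's top; axes as the plate
- grille_edge (a point): middle of the hooking edge, at the plate's underside (90 mm from the plate's centre)
- box: the fixed grey sanding box, origin on the table under the centre of its recess; axes as box_seat. Rims rising 10 mm above the ledge wall the recess at both sides and at its +x end; ledges 12 mm wide (24 mm at the lip end) carry the plate, the middle is open. At the -x end a housing 156 mm wide and 70 mm deep rises 60 mm above the ledge, with the lip on its face
- box_seat (a point): centre of the box's recess (185 mm in x by 136 mm in y) at the height of the ledge the plate lies on, 50 mm above the table. Axes: x level, from the lip towards the open far end; z up. When home the plate's x points along this x and its underside is at this height
- box_lip (a point): middle of the lower front edge of the steel lip; the lip runs across the whole recess, overhangs the ledge by 12 mm from the housing's face (this point is 80.5 mm from box_seat, towards -x), is 5 mm thick, and its underside is 14 mm above the ledge; axes as box_seat. The 6 mm plate goes under it tilted up to about 20 degrees
- riser_front (a point): middle of the fixed plywood riser's open front edge, at mat level; x points into the riser, z up. The riser is 150 mm deep, 170 mm wide, its roof is from 45 to 57 mm above the mat, and its opening 150 mm wide; the jars stand on its roof, about 70 mm behind the front edge. The plate is drawn out towards -x
- jar_a: paint jar with white cap, 34 mm across, 55 mm tall, on the riser's roof; origin at its underside; not to be disturbed
- jar_b: paint jar with black cap, same size, on the riser's roof; origin at its underside; not to be disturbed
- tape: roll of masking tape lying flat on the mat, 68 mm across, 18 mm high; origin at its underside; not to be disturbed
- sander: cork sanding block 70 x 35 x 28 mm on the mat; origin at its underside; not to be disturbed
Mind the look-alikes: they are no part of the job. Of the things that look like the grille, take the one that is nearest to the robot's base at the start.

How it is judged (in metres and radians):
On the way, in this order (a step that is already met when the one before it is completed fails the run):
1. the plate lies flat on the mat, let go, with its crossbar clear of the riser's front (contact force between the fingers and grille below 0.2 N and x of grille_bar in the frame of riser_front below -0.015 m and height (world z) of grille_edge below 0.008 m and angle between grille_mid's own z axis and vertical below 0.05 rad and linear speed of grille below 0.02 m/s), for 0.2 s.
2. the plate is held by the fingers and tilted, finned edge low, with that edge under the lip (not (contact force between the fingers and grille below 0.2 N) and x of grille_edge in the frame of box_lip below -0.003 m and z of grille_edge in the frame of box_lip between -0.02 and -0.005 m and z of grille_bar in the frame of box_seat above 0.031 m and angle between grille_mid's own z axis and vertical above 0.08 rad), for 0.05 s.
At the end, for the whole second after the job is handed in: The plate lies released and at rest in the box's recess: its finned edge at least 5 mm under the lip, its middle within 8 mm of the recess's centre and within 2.5 mm of its seated height, level within 0.025 rad and square within 0.06 rad (contact force between the fingers and grille below 0.2 N and x of grille_edge in the frame of box_lip below -0.005 m and z of grille_edge in the frame of box_lip below -0.011 m and z of grille_mid in the frame of box_seat between 0 and 0.0055 m and horizontal distance between grille_mid and box_seat below 0.008 m and angle between grille_mid's own z axis and vertical below 0.025 rad and angle between the x axis of grille_mid and the x axis of box_seat, either way round below 0.06 rad and linear speed of grille below 0.01 m/s); the robot touches nothing.
It fails at once if the plate is dropped or slapped down (turns faster than 3 rad/s) (angular speed of grille above 3 rad/s).
It fails at once if the white-capped jar is pushed more than 25 mm or tipped (distance of jar_a from where it was at the start of the episode above 0.025 m or angle between jar_a's own z axis and vertical above 0.4 rad).
It fails at once if the black-capped jar is pushed more than 25 mm or tipped (distance of jar_b from where it was at the start of the episode above 0.025 m or angle between jar_b's own z axis and vertical above 0.4 rad).
It fails at once if the tape roll is pushed more than 25 mm or tipped (distance of tape from where it was at the start of the episode above 0.025 m or angle between tape's own z axis and vertical above 0.4 rad).
It fails at once if the sanding block is pushed more than 25 mm or tipped (distance of sander from where it was at the start of the episode above 0.025 m or angle between sander's own z axis and vertical above 0.4 rad).
It also fails if it takes over 62 s, if anything falls off the work surface, if the arm or the gripper's body presses on something with over 40 N, if the wrist force passes 120 N, or if a joint passes its speed limit or range.

## Working session

There is one attempt and no reset: what is moved stays moved. The work goes in short steps, Python scripts to look and compute and a tool call to move; the robot and the scene stay as the last step left them, time stands still between calls to the robot, and variables do not carry over. Pictures are saved under pics/ and viewed, at most 10 in all, crops included, and the job is handed in when it is done.

Besides the shell and the picture viewer there is one more tool, called after "Request:" as a command line: name --argument value ..., lists and objects as JSON in quotes. apply_moves: Moves the arm, as the interface text tells. Its arguments: {"type":"object","properties":{"twist":{"type":"array","items":{"type":"array","items":{"type":"number"}}},"delta_pos":{"type":"array","items":{"type":"array","items":{"type":"number"}}},"fingers":{"type":"array","items":{"type":"number"}},"newtons":{"type":"number"}},"required":["twist","delta_pos","fingers"]}

```bash
mkdir -p pics; cat > h.py <<'E'
import numpy as np, cv2
from bench import readout, optics
def cam(n):
    c=optics.camera(n); f=c["frame"].shape[0]/2/np.tan(np.radians(c["vertical_fov"])/2)
    c["K"]=np.array([[f,0,c["cx"]],[0,f,c["cy"]],[0,0,1]]); c["d"]=np.array(c["dist_coeffs"],float)
    c["R"]=np.array(c["R"]);c["t"]=np.array(c["t"]); return c
def ray(c,uv,z):
    p=cv2.undistortPoints(np.array(uv,float).reshape(-1,1,2),c["K"],c["d"]).reshape(-1,2)
    d=np.c_[p,np.ones(len(p))]@c["R"]; o=-c["R"].T@c["t"]
    return o+d*((z-o[2])/d[:,2])[:,None]
def proj(c,X):
    return cv2.projectPoints(np.array(X,float).reshape(-1,1,3),cv2.Rodrigues(c["R"])[0],c["t"],c["K"],c["d"])[0].reshape(-1,2)
def save(c,n,scale=1,crop=None):
    im=c["frame"][...,::-1]
    if crop: im=im[crop[1]:crop[3],crop[0]:crop[2]]
    cv2.imwrite("pics/"+n,cv2.resize(im,None,fx=scale,fy=scale,interpolation=cv2.INTER_CUBIC))
E
python3 - <<'E'
from h import *
for n in("top","scene"):
    c=cam(n); save(c,n+"0.png",1.5); print(n,-c["R"].T@c["t"],c["R"][2],c["vertical_fov"])
print(readout.get_obs())
E
```

```text
top [0.44032889 0.08518479 1.21875296] [ 0.09208602  0.02473025 -0.99544391] 52.0712884644821
scene [ 1.20446047 -0.26299967  0.60636763] [-0.69621128  0.40646786 -0.59167029] 50.220916820527485
{'time_s': 0.1, 'joints': array([ 6.33647665e+01,  1.40786435e+01,  8.93159907e+01,  2.24825046e-03,
        7.67031021e+01, -9.97360487e+00]), 'dq': array([-0.00053366, -0.11951297, -0.03967147,  0.01133732,  0.0348655 ,
       -0.01471559]), 'joint_efforts': array([ 4.46313588e-04, -4.16912556e+01, -3.15525770e+01,  6.86888024e-02,
        3.09591566e-02, -6.58378985e-05]), 'ee_pos': array([0.18609601, 0.62224463, 0.20919018]), 'tcp_rot': array([-1.79904119e+02, -1.90814419e-02,  1.63337836e+02]), 'contact_force': array([ 0.32012543, -0.61515129, -0.17520862]), 'torque': array([-0.04228798,  0.00693744, -0.06977288]), 'grip_force': 0.0, 'gripper_width': 0.09408546300354452}
```

View pics/top0.png

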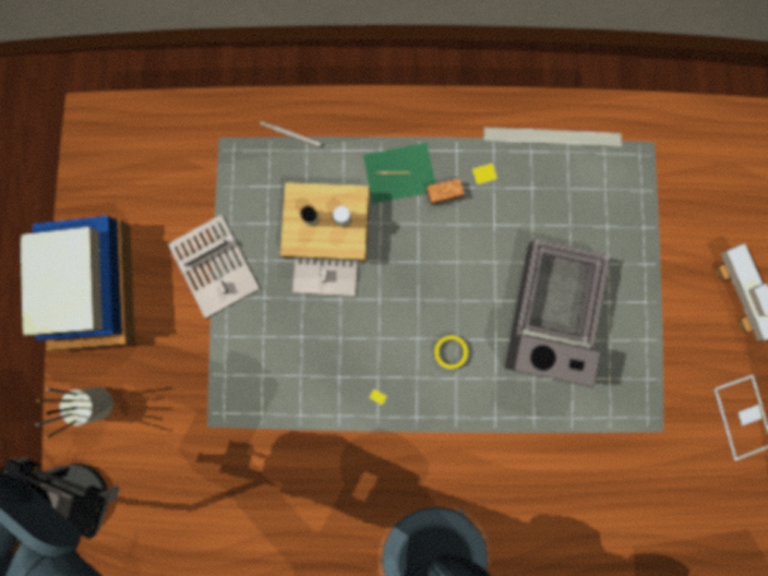

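View pics/scene0.png

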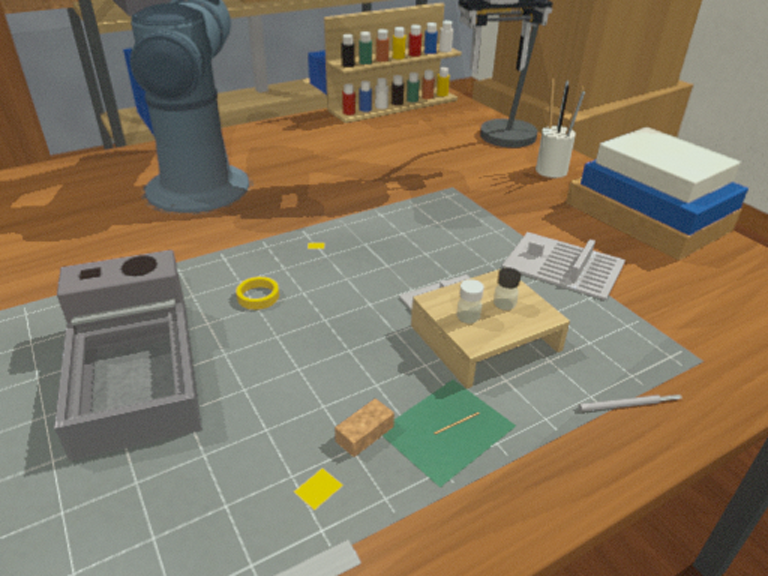

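The candidates in the top view (pixels at 1.5x scale) are:
- A, the plate under the riser, fin at about (327,275)
- B, the loose plate at about (213,267), left of the mat
- a wire frame at about (740,415)

A is nearest the base at (435,550) and is the stored one, so I choose A. I'll check it in a crop and measure it.

```bash
python3 - <<'E'
from h import *
c=cam("top"); s=1.5
P=lambda n,uv,z:print(n,ray(c,np.array(uv)/s,z).round(3).tolist())
P("A corners",[(292,293),(356,295)],.007)
P("A fin top",[(330,272)],.03)
P("B corners",[(207,317),(258,291)],.007)
P("riser front",[(281,257),(366,260)],.057); P("riser back",[(286,183),(369,185)],.057)
P("jars",[(309,213),(341,214)],.112)
P("recess outer far",[(536,240),(608,252)],.06)
P("housing",[(522,332),(602,348),(514,370),(596,385)],.11)
P("tape",[(452,352)],.01);P("sander",[(447,190)],.028)
save(c,"cropA.png",6,(180,110,260,205))
E
```

```text
A corners [[0.539, 0.3, 0.007], [0.537, 0.167, 0.007]]
A fin top [[0.581, 0.219, 0.03]]
B corners [[0.487, 0.479, 0.007], [0.543, 0.372, 0.007]]
riser front [[0.607, 0.315, 0.057], [0.603, 0.145, 0.057]]
riser back [[0.76, 0.31, 0.057], [0.756, 0.141, 0.057]]
jars [[0.685, 0.253, 0.112], [0.684, 0.191, 0.112]]
recess outer far [[0.646, -0.194, 0.06], [0.624, -0.341, 0.06]]
housing [[0.462, -0.154, 0.11], [0.433, -0.307, 0.11], [0.391, -0.138, 0.11], [0.363, -0.294, 0.11]]
tape [[0.422, -0.031, 0.01]]
sander [[0.754, -0.019, 0.028]]
```

View pics/cropA.png

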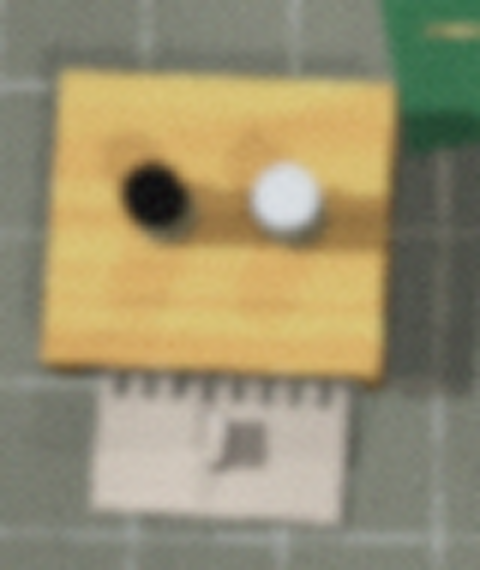

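The crop shows A: solid band towards the robot, pale fin at about (210,430) with its shadow at (245,445), slots running under the riser. Sizes match (133 mm wide, riser 170 mm). Moving above the fin.

Request:
apply_moves --twist '[[0, 0, 0], [0, 0, 0], [0, 0, 0], [0, 0, 0], [0, 0, 0], [0, 0, 0], [0, 0, 0], [0, 0, 0], [0, 0, 0], [0, 0, 0]]' --delta_pos '[[-34.6, -18.6, 0], [-34.6, -18.6, 0], [-34.6, -18.6, 0], [-34.6, -18.6, 0], [-34.6, -18.6, 0], [-34.6, -18.6, 0], [-34.6, -18.6, 0], [-34.6, -18.6, 0], [-34.6, -18.6, 0], [-34.6, -18.6, 0]]' --fingers '[1, 1, 1, 1, 1, 1, 1, 1, 1, 1]'

```text
time_s: 0.98
ee_pos: [0.4654, 0.3437, 0.21]
tcp_rot: [-180.0, -0.0, 163.3]
contact_force: [0.2, 0.1, -0.2]
gripper_width: 0.0941
grip_force: 0.0
```

Request:
apply_moves --twist '[[0, 0, 0], [0, 0, 0], [0, 0, 0], [0, 0, 0], [0, 0, -4], [0, 0, -4], [0, 0, -4], [0, 0, -4], [0, 0, 0], [0, 0, 0]]' --delta_pos '[[-34.6, -18.6, 0], [-34.6, -18.6, 0], [-34.6, -18.6, 0], [-34.6, -18.6, 0], [0, 0, 0], [0, 0, 0], [0, 0, 0], [0, 0, 0], [0, 0, 0], [0, 0, 0]]' --fingers '[1, 1, 1, 1, 1, 1, 1, 1, 1, 1]'

```text
time_s: 1.82
ee_pos: [0.5756, 0.2343, 0.2098]
tcp_rot: [-180.0, -0.0, 179.2]
contact_force: [0.8, -0.0, -0.2]
gripper_width: 0.094
grip_force: 0.0
```

```bash
python3 - <<'E'
from h import *
c=cam("wrist"); save(c,"w1.png",1.5); print(-c["R"].T@c["t"],c["R"][2],c["vertical_fov"])
o=readout.get_obs();print(o["ee_pos"],o["tcp_rot"],o["time_s"],o["contact_force"])
E
```

```text
[0.49759653 0.23492971 0.38454257] [ 0.26867553 -0.00464064 -0.96321956] 63.555685177528765
[0.57558608 0.23438475 0.20991573] [-1.79994280e+02 -2.41582459e-02  1.79249069e+02] 1.8667 [ 0.33039855 -0.75938147 -0.13981576]
```

View pics/w1.png

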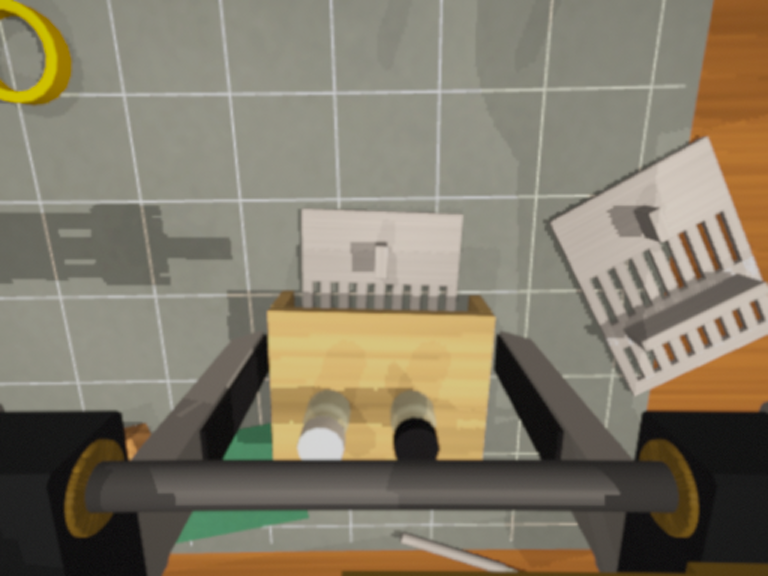

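The wrist view shows plate A: hooking-edge corners at (303,209) and (462,215), fin top running from (381,245) to (381,277).

```bash
python3 - <<'E'
from h import *
c=cam("wrist"); s=1.5
P=lambda n,uv,z:print(n,ray(c,np.array(uv)/s,z).round(4).tolist())
P("corners",[(303,209),(462,215)],.0075); P("fin top",[(381,244),(381,277)],.0315)
P("roof front",[(268,310),(494,316)],.057);P("mat front posts",[(275,296),(490,301)],.05)
E
```

```text
corners [[0.5375, 0.1714, 0.0075], [0.5441, 0.2993, 0.0075]]
fin top [[0.5624, 0.2338, 0.0315], [0.5886, 0.2334, 0.0315]]
roof front [[0.6062, 0.1494, 0.057], [0.6132, 0.3171, 0.057]]
mat front posts [[0.5975, 0.1537, 0.05], [0.6036, 0.3152, 0.05]]
```

Request:
apply_moves --twist '[[0, 0, 1.5], [0, 0, 0], [0, 0, 0], [0, 0, 0], [0, 0, 0], [0, 0, 0], [0, 0, 0], [0, 0, 0], [0, 0, 0], [0, 0, 0]]' --delta_pos '[[0, -0.8, 0], [0, 0, 38], [0, 0, 38], [0, 0, 38], [0, 0, 30], [0, 0, 20], [0, 0, 10], [0, 0, 0], [0, 0, 0], [0, 0, 0]]' --fingers '[1, 1, 1, 1, 1, 1, 1, 1, 0.5, 0.3]' --newtons 25

```text
time_s: 2.75
ee_pos: [0.5773, 0.2339, 0.0383]
tcp_rot: [180.0, 0.2, 177.8]
contact_force: [0.5, 0.0, -0.2]
gripper_width: 0.0839
grip_force: 0.0
```

Request:
apply_moves --twist '[[0, 0, 0], [0, 0, 0], [0, 0, 0], [0, 0, 0], [0, 0, 0], [0, 0, 0], [0, 0, 0], [0, 0, 0], [0, 0, 0], [0, 0, 0]]' --delta_pos '[[0, 0, 0], [0, 0, 0], [0, 0, 0], [0, 0, 0], [0, 0, 0], [0, 0, 0], [0, 0, 0], [0, 0, 0], [0, 0, 0], [0, 0, 0]]' --fingers '[0, 0, 0, 0, 0, 0, 0, 0, 0, 0]'

```text
time_s: 3.58
ee_pos: [0.5757, 0.2336, 0.0361]
tcp_rot: [-180.0, -0.0, 177.8]
contact_force: [-0.0, -0.0, -0.6]
gripper_width: 0.0178
grip_force: 0.0
```

Request:
apply_moves --twist '[[0, 0, 0], [0, 0, 0], [0, 0, 0], [0, 0, 0], [0, 0, 0], [0, 0, 0], [0, 0, 0], [0, 0, 0], [0, 0, 0], [0, 0, 0]]' --delta_pos '[[0, 0, 0], [0, 0, 0], [0, 0, 0], [0, 0, 0], [0, 0, 0], [4, 0, 0], [8, 0, 0], [10, 0, 0], [10, 0, 0], [8, 0, 0]]' --fingers '[0, 0, 0, 0, 0, 0, 0, 0, 0, 0]'

```text
time_s: 4.42
ee_pos: [0.534, 0.2352, 0.0359]
tcp_rot: [-180.0, -0.1, 177.9]
contact_force: [0.8, -0.5, 0.1]
gripper_width: 0.0004
grip_force: 0.0
```

Fingers shut on nothing; looking.

```bash
python3 - <<'E'
from h import *
c=cam("wrist"); save(c,"w2.png",1.5)
E
```

```text
(no output)
```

View pics/w2.png

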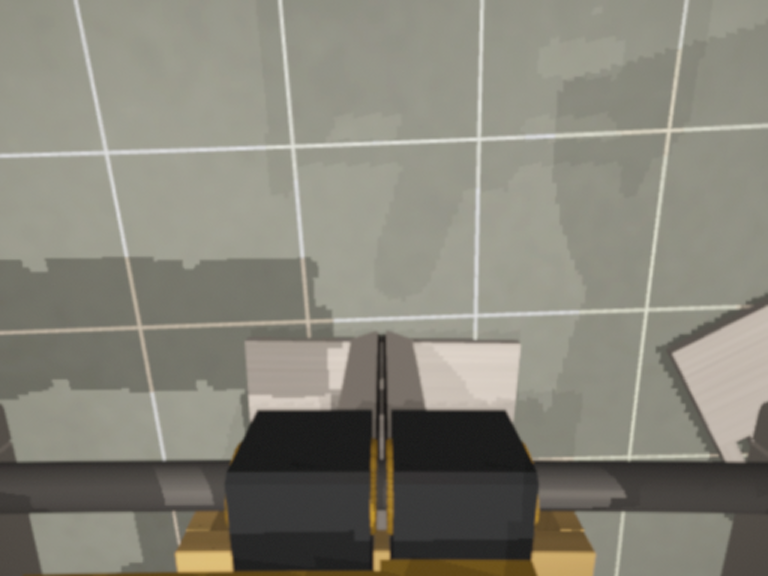

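```bash
python3 - <<'E'
from h import *
c=cam("wrist"); s=1.5
print(ray(c,np.array([(246,341),(520,342)])/s,.0075).round(4), -c["R"].T@c["t"])
o=readout.get_obs();print(o["ee_pos"],o["tcp_rot"],o["gripper_width"],o["grip_force"])
c=cam("top")
save(c,"t2.png",6,(180,130,260,225))
E
```

```text
[[0.5354 0.1714 0.0075]
 [0.5407 0.2993 0.0075]] [0.45511054 0.23777301 0.21045321]
[0.53386681 0.23522061 0.03586614] [-1.79982384e+02 -7.40392155e-02  1.77883740e+02] 0.00023948583591495957 0.0
```

View pics/t2.png

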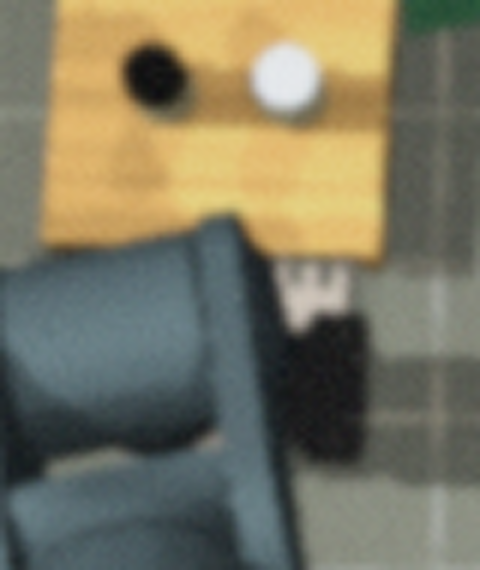

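The plate edge moved only about 2–3 mm, so the fin slipped free or was never gripped. Reopening, going back 2 mm lower, and checking the grip before pulling.

Request:
apply_moves --twist '[[0, 0, 0], [0, 0, 0], [0, 0, 0], [0, 0, 0], [0, 0, 0], [0, 0, 0], [0, 0, 0], [0, 0, 0], [0, 0, 0], [0, 0, 0]]' --delta_pos '[[0, 0, 0], [0, 0, 0], [0, 0, 0], [0, 0, 0], [0, 0, 0], [0, 0, 0], [-14, 0, 0], [-14, 0, 0], [-12, 0, 0], [0, 0, 2]]' --fingers '[0.4, 0.4, 0.4, 0.4, 0.4, 0.4, 0.4, 0.4, 0.4, 0.4]'

```text
time_s: 5.4
ee_pos: [0.5782, 0.2334, 0.035]
tcp_rot: [180.0, 0.2, 177.8]
contact_force: [-0.3, 0.0, -0.3]
gripper_width: 0.0374
grip_force: 0.0
```

Request:
apply_moves --twist '[[0, 0, 0], [0, 0, 0], [0, 0, 0], [0, 0, 0], [0, 0, 0], [0, 0, 0], [0, 0, 0], [0, 0, 0], [0, 0, 0], [0, 0, 0]]' --delta_pos '[[0, 0, 0], [0, 0, 0], [0, 0, 0], [0, 0, 0], [0, 0, 0], [0, 0, 0], [0, 0, 0], [0, 0, 0], [0, 0, 0], [0, 0, 0]]' --fingers '[0, 0, 0, 0, 0, 0, 0, 0, 0, 0]' --newtons 50

```text
time_s: 6.23
ee_pos: [0.5762, 0.2338, 0.035]
tcp_rot: [180.0, 0.1, 177.8]
contact_force: [-0.3, -0.6, 6.7]
gripper_width: 0.0
grip_force: 2.8
```

```bash
python3 - <<'E'
from h import *
from bench import manip
print(manip.nose_length,[a for a in dir(manip) if a[0]!='_'])
o=readout.get_obs();print(o)
c=cam("wrist"); save(c,"w3.png",3,(120,180,376,330))
E
```

```text
0.025 ['Unreachable', 'nose_length']
{'time_s': 6.2333, 'joints': array([ 1.16484640e+01,  2.22985840e+01,  9.89404563e+01,  1.28551611e-02,
        5.87042512e+01, -7.61967959e+01]), 'dq': array([ 0.03629297,  0.08113271,  0.03713488,  0.10375972,  0.06393442,
       -0.01160239]), 'joint_efforts': array([-5.11265639e-01, -3.90006316e+01, -2.45607841e+01, -1.48140108e-01,
       -2.54542697e-01,  1.71957445e-04]), 'ee_pos': array([0.57621651, 0.23380996, 0.03498517]), 'tcp_rot': array([1.79975796e+02, 5.24477379e-02, 1.77838577e+02]), 'contact_force': array([-0.34060943, -0.55295675,  6.72707115]), 'torque': array([ 0.1198852 ,  0.21503956, -0.01566239]), 'grip_force': 2.8309235943015665, 'gripper_width': 1.8849873950171545e-05}
```

View pics/w3.png

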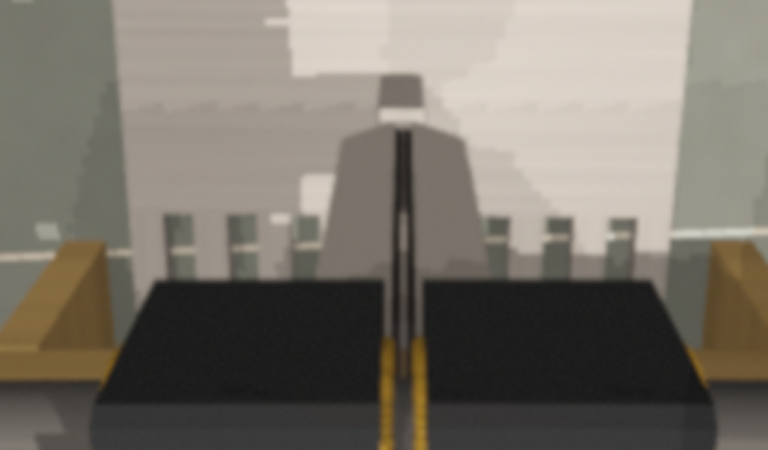

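```bash
python3 - <<'E'
from h import *
c=cam("wrist")
f=lambda p:(120+p[0]/3,180+p[1]/3)
print("fin base front",ray(c,[f((401,75))],.0085).round(4))
for z in(.0295,.0315,.0335):print("fin top front",z,ray(c,[f((401,106))],z).round(4))
print("edge posts roof",ray(c,[f((35,350)),f((760,350))],.045).round(4))
p=proj(c,[[.5762,.2338,.011],[.5762-.008,.2338,.011]]);print("tip px in crop",((p-[120,180])*3).round(1))
p=proj(c,[[.5762-.008,.2338,.035],[.5762-.008,.2338-.0127,.09]]);print(((p-[120,180])*3).round(1))
E
```

```text
fin base front [[0.5644 0.2334 0.0085]]
fin top front 0.0295 [[0.5642 0.2334 0.0295]]
fin top front 0.0315 [[0.5634 0.2334 0.0315]]
fin top front 0.0335 [[0.5627 0.2335 0.0335]]
edge posts roof [[0.6078 0.1578 0.045 ]
 [0.6134 0.304  0.045 ]]
tip px in crop [[404.9 127.4]
 [403.6  94.4]]
[[403.8 134.2]
 [316.2 280.9]]
```

```bash
python3 - <<'E'
from h import *
c=cam("wrist")
def onx(uv,o,x):
    a=ray(c,[uv],.0)[0]; s=(x-o[0])/(a[0]-o[0]); return o+s*(a-o)
o=-c["R"].T@c["t"]
for x in(.5762,.5682,.5642): print("now",x,onx((120+390/3,180+127/3),o,x).round(4))
# w2 pose: same R, camera origin shifted
o2=np.array([.45511,.23777,.21045]); c["t"]=-c["R"]@o2
for x in(.5339,.5259,.5219): print("w2",x,onx((381/1.5,334/1.5),o2,x).round(4))
for x in(.5339,.5259): print(proj(c,[[x,.2352,.011]])*1.5)
E
```

```text
now 0.5762 [0.5762 0.2304 0.0104]
now 0.5682 [0.5682 0.231  0.0308]
now 0.5642 [0.5642 0.2313 0.041 ]
w2 0.5339 [0.5339 0.2346 0.0107]
w2 0.5259 [0.5259 0.235  0.0309]
w2 0.5219 [0.5219 0.2351 0.0411]
[[382.20237212 334.23718913]]
[[381.53423326 317.77396351]]
```

The view shows the shut fingers sitting over the fin (its front at crop (401,106)), with 6.7 N upward: the tips rode on the fin's top, so they're higher than assumed. I'll open and step down gently, watching the force.

Request:
apply_moves --twist '[[0, 0, 0], [0, 0, 0], [0, 0, 0], [0, 0, 0], [0, 0, 0], [0, 0, 0], [0, 0, 0], [0, 0, 0], [0, 0, 0], [0, 0, 0]]' --delta_pos '[[0, 0, -1], [0, 0, 0], [0, 0, 0], [0, 0, 0], [0, 0, 0], [0, 0, 1], [0, 0, 1], [0, 0, 1], [0, 0, 1], [0, 0, 0]]' --fingers '[0.4, 0.4, 0.4, 0.4, 0.4, 0.4, 0.4, 0.4, 0.4, 0.4]'

```text
time_s: 7.22
ee_pos: [0.5755, 0.2335, 0.0308]
tcp_rot: [-180.0, -0.0, 177.8]
contact_force: [0.2, 0.1, -0.3]
gripper_width: 0.0374
grip_force: 0.0
```

Request:
apply_moves --twist '[[0, 0, 0], [0, 0, 0], [0, 0, 0], [0, 0, 0], [0, 0, 0], [0, 0, 0], [0, 0, 0], [0, 0, 0], [0, 0, 0], [0, 0, 0]]' --delta_pos '[[0, 0, 1], [0, 0, 1], [0, 0, 1], [0, 0, 0], [0, 0, 0], [0, 0, 0], [0, 0, 0], [0, 0, 0], [0, 0, 0], [0, 0, 0]]' --fingers '[0.4, 0.4, 0.4, 0.4, 0.4, 0.4, 0.4, 0.4, 0.4, 0.4]'

```text
time_s: 8.05
ee_pos: [0.5758, 0.2336, 0.0282]
tcp_rot: [-180.0, 0.0, 177.8]
contact_force: [-0.5, 1.1, -0.2]
gripper_width: 0.0373
grip_force: 0.0
```

Request:
apply_moves --twist '[[0, 0, 0], [0, 0, 0], [0, 0, 0], [0, 0, 0], [0, 0, 0], [0, 0, 0], [0, 0, 0], [0, 0, 0], [0, 0, 0], [0, 0, 0]]' --delta_pos '[[0, 0, 1], [0, 0, 1], [0, 0, 1], [0, 0, 1], [0, 0, 1], [0, 0, 1], [0, 0, 0], [0, 0, 0], [0, 0, 0], [0, 0, 0]]' --fingers '[0.4, 0.4, 0.4, 0.4, 0.4, 0.4, 0.4, 0.4, 0.4, 0.4]'

```text
time_s: 8.88
ee_pos: [0.5758, 0.2336, 0.0222]
tcp_rot: [180.0, 0.0, 177.8]
contact_force: [0.3, -0.1, 0.5]
gripper_width: 0.0374
grip_force: 0.0
```

Request:
apply_moves --twist '[[0, 0, 0], [0, 0, 0], [0, 0, 0], [0, 0, 0], [0, 0, 0], [0, 0, 0], [0, 0, 0], [0, 0, 0], [0, 0, 0], [0, 0, 0]]' --delta_pos '[[0, 0, 1], [0, 0, 1], [0, 0, 1], [0, 0, 1], [0, 0, 1], [0, 0, 0], [0, 0, 0], [0, 0, 0], [0, 0, 0], [0, 0, 0]]' --fingers '[0.4, 0.4, 0.4, 0.4, 0.4, 0.4, 0.4, 0.4, 0.4, 0.4]'

```text
time_s: 9.72
ee_pos: [0.5758, 0.2336, 0.0172]
tcp_rot: [180.0, 0.0, 177.8]
contact_force: [-0.4, 0.3, -0.1]
gripper_width: 0.0377
grip_force: 0.0
```

Tips sit about 5 mm ahead of the reported TCP in practice. Closing now.

Request:
apply_moves --twist '[[0, 0, 0], [0, 0, 0], [0, 0, 0], [0, 0, 0], [0, 0, 0], [0, 0, 0], [0, 0, 0], [0, 0, 0], [0, 0, 0], [0, 0, 0]]' --delta_pos '[[0, 0, 0], [0, 0, 0], [0, 0, 0], [0, 0, 0], [0, 0, 0], [0, 0, 0], [0, 0, 0], [0, 0, 0], [0, 0, 0], [0, 0, 0]]' --fingers '[0, 0, 0, 0, 0, 0, 0, 0, 0, 0]' --newtons 30

```text
time_s: 10.55
ee_pos: [0.5758, 0.2335, 0.0172]
tcp_rot: [-180.0, -0.0, 177.8]
contact_force: [0.5, -1.2, -0.2]
gripper_width: 0.0096
grip_force: 30.0
```

Request:
apply_moves --twist '[[0, 0, 0], [0, 0, 0], [0, 0, 0], [0, 0, 0], [0, 0, 0], [0, 0, 0], [0, 0, 0], [0, 0, 0], [0, 0, 0], [0, 0, 0]]' --delta_pos '[[2, 0, 0], [4, 0, 0], [6, 0, 0], [8, 0, 0], [8, 0, 0], [8, 0, 0], [8, 0, 0], [8, 0, 0], [6, 0, 0], [2, 0, 0]]' --fingers '[0, 0, 0, 0, 0, 0, 0, 0, 0, 0]'

```text
time_s: 11.38
ee_pos: [0.5147, 0.236, 0.0172]
tcp_rot: [-180.0, -0.0, 177.9]
contact_force: [0.3, 0.2, -1.2]
gripper_width: 0.0096
grip_force: 30.0
```

Request:
apply_moves --twist '[[0, 0, 0], [0, 0, 0], [0, 0, 0], [0, 0, 0], [0, 0, 0], [0, 0, 0], [0, 0, 0], [0, 0, 0], [0, 0, 0], [0, 0, 0]]' --delta_pos '[[4, 0, 0], [8, 0, 0], [8, 0, 0], [8, 0, 0], [8, 0, 0], [8, 0, 0], [8, 0, 0], [6, 0, 0], [2, 0, 0], [0, 0, 0]]' --fingers '[0, 0, 0, 0, 0, 0, 0, 0, 0, 0]'

```text
time_s: 12.22
ee_pos: [0.4546, 0.2382, 0.0171]
tcp_rot: [-180.0, -0.1, 177.8]
contact_force: [-3.8, -0.0, 3.1]
gripper_width: 0.0097
grip_force: 30.0
```

Request:
apply_moves --twist '[[0, 0, 0], [0, 0, 0], [0, 0, 0], [0, 0, 0], [0, 0, 0], [0, 0, 0], [0, 0, 0], [0, 0, 0], [0, 0, 0], [0, 0, 0]]' --delta_pos '[[0, 0, 0], [0, 0, 0], [0, 0, 0], [0, 0, 0], [0, 0, 0], [0, 0, 0], [0, 0, -15], [0, 0, -35], [0, 0, -40], [0, 0, -40]]' --fingers '[0.4, 0.4, 0.4, 0.4, 0.4, 0.4, 0.4, 0.4, 0.4, 0.4]'

```text
time_s: 13.05
ee_pos: [0.455, 0.2378, 0.148]
tcp_rot: [-180.0, -0.1, 177.8]
contact_force: [1.3, 0.4, 0.1]
gripper_width: 0.0373
grip_force: 0.0
```

Request:
apply_moves --twist '[[0, 0, 0], [0, 0, 7], [0, 0, 7], [0, 0, 7], [0, 0, 7], [0, 0, 7], [0, 0, 7], [0, 0, 7], [0, 0, 7], [0, 0, 7]]' --delta_pos '[[0, 0, -40], [0, 0, 0], [0, 0, 0], [0, 0, 0], [0, 0, 0], [0, 0, 0], [0, 0, 0], [0, 0, 0], [0, 0, 0], [0, 0, 0]]' --fingers '[1, 1, 1, 1, 1, 1, 1, 1, 1, 1]'

```text
time_s: 13.88
ee_pos: [0.4558, 0.238, 0.187]
tcp_rot: [-180.0, -0.0, 114.5]
contact_force: [-0.4, 0.6, 0.5]
gripper_width: 0.0939
grip_force: 0.0
```

Request:
apply_moves --twist '[[0, 0, 7], [0, 0, 7], [0, 0, 7], [0, 0, 6], [0, 0, 0], [0, 0, 0], [0, 0, 0], [0, 0, 0], [0, 0, 0], [0, 0, 0]]' --delta_pos '[[0, 0, 0], [0, 0, 0], [0, 0, 0], [0, 0, 0], [0, 0, 0], [0, 0, 0], [0, 0, 0], [0, 0, 0], [0, 0, 0], [0, 0, 0]]' --fingers '[1, 1, 1, 1, 1, 1, 1, 1, 1, 1]'

```text
time_s: 14.72
ee_pos: [0.4558, 0.2381, 0.1872]
tcp_rot: [180.0, 0.0, 87.9]
contact_force: [-0.3, -0.1, -0.8]
gripper_width: 0.0941
grip_force: 0.0
```

```bash
python3 - <<'E'
from h import *
c=cam("wrist"); save(c,"w4.png",1.5)
o=readout.get_obs();print(o["ee_pos"],o["tcp_rot"],o["time_s"],o["joints"])
E
```

```text
[0.45585092 0.23809829 0.18717197] [ 1.79998804e+02 -7.49975390e-04  8.78691060e+01] 14.7667 [ 1.49315740e+01 -3.07717655e+00  1.10140467e+02  3.82842388e-04
  7.29353461e+01  1.70623557e+01]
```

View pics/w4.png

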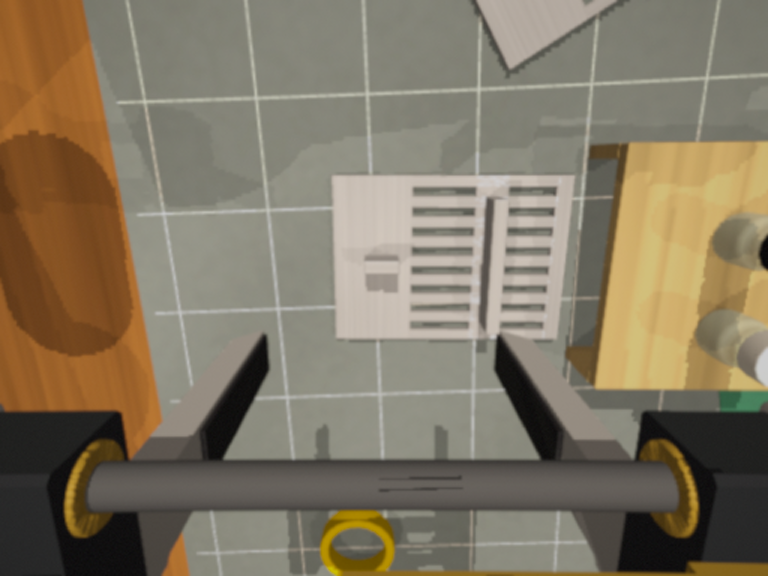

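The wrist view shows the plate clear of the riser: corners (333,175), (574,175), (336,339), (560,339), crossbar top strip at about (493–505, 195–334).

```bash
python3 - <<'E'
from h import *
c=cam("wrist"); s=1.5
P=lambda n,uv,z:print(n,ray(c,np.array(uv)/s,z).round(4).tolist())
P("plate LU,RU,LD,RD",[(333,175),(574,175),(336,339),(560,339)],.0075)
P("bar top ends",[(501,196),(497,334)],.0375)
P("fin top",[(365,258),(399,258)],.0315)
c=cam("top")
save(c,"boxtop.png",5,(325,145,425,265)) # not viewed yet
E
```

```text
plate LU,RU,LD,RD [[0.423, 0.3036, 0.0075], [0.6008, 0.2965, 0.0075], [0.4168, 0.1733, 0.0075], [0.5992, 0.1666, 0.0075]]
bar top ends [[0.5402, 0.2862, 0.0375], [0.5405, 0.1849, 0.0375]]
fin top [[0.4447, 0.2451, 0.0315], [0.4694, 0.2442, 0.0315]]
```

Request:
apply_moves --twist '[[0, 0, 0], [0, 0, 0], [0, 0, 0], [0, 0, 0], [0, 0, 0], [0, 0, 0], [0, 0, 0], [0, 0, 0], [0, 0, 0], [0, 0, 0]]' --delta_pos '[[-0.5, 28, 0], [0, 28, 0], [0, 28.5, 0], [0, 0, 0], [0, 0, 40], [0, 0, 40], [0, 0, 40], [0, 0, 20], [0, 0, 0], [0, 0, 0]]' --fingers '[0.5, 0.5, 0.5, 0.5, 0.5, 0.5, 0.5, 0.5, 0.5, 0.5]'

```text
time_s: 15.7
ee_pos: [0.5393, 0.2344, 0.0465]
tcp_rot: [-179.9, 0.0, 87.9]
contact_force: [0.4, -1.0, 0.6]
gripper_width: 0.0471
grip_force: 0.0
```

Request:
apply_moves --twist '[[0, 0, 0], [0, 0, 0], [0, 0, 0], [0, 0, 0], [0, 0, 0], [0, 0, 0], [0, 0, 0], [0, 0, 0], [0, 0, 0], [0, 0, 0]]' --delta_pos '[[0, 0, 15], [0, 0, 10], [0, 0, 4], [0, 0, 0], [0, 0, 0], [0, 0, 0], [0, 0, 0], [0, 0, 0], [0, 0, 0], [0, 0, 0]]' --fingers '[0.5, 0.5, 0.5, 0.5, 0, 0, 0, 0, 0, 0]' --newtons 50

```text
time_s: 16.53
ee_pos: [0.54, 0.2344, 0.0183]
tcp_rot: [-179.9, 0.0, 87.8]
contact_force: [-3.8, -0.4, 3.2]
gripper_width: 0.0105
grip_force: 1.7
```

Request:
apply_moves --twist '[[0, 0, 0], [0, 0, 0], [0, 0, 0], [0, 0, 0], [0, 0, 0], [0, 0, 0], [0, 0, 0], [0, 0, 0], [0, 0, 0], [0, 0, 0]]' --delta_pos '[[0, 0, 0], [0, 0, 0], [0, 0, 0], [0, 0, 0], [0, 0, 0], [0, 0, 0], [0, 0, 0], [0, 0, 0], [0, 0, 0], [0, 0, 0]]' --fingers '[0, 0, 0, 0, 0, 0, 0, 0, 0, 0]'

```text
time_s: 17.37
ee_pos: [0.5399, 0.2345, 0.0183]
tcp_rot: [-179.9, 0.0, 87.8]
contact_force: [-4.8, 0.0, 4.9]
gripper_width: 0.0095
grip_force: 50.0
```

```bash
python3 - <<'E'
from h import *
a=cam("top")["frame"][145:265,325:425,::-1]; b=cam("scene")["frame"][160:310,30:140,::-1]
A=cv2.resize(a,None,fx=4,fy=4,interpolation=cv2.INTER_CUBIC);B=cv2.resize(b,None,fx=3.6,fy=3.6,interpolation=cv2.INTER_CUBIC)
m=np.zeros((540,400+B.shape[1],3),np.uint8);m[:480,:400]=A;m[:540,400:]=B[:540];cv2.imwrite("pics/box.png",m);print(m.shape)
E
```

```text
(540, 796, 3)
```

View pics/box.png

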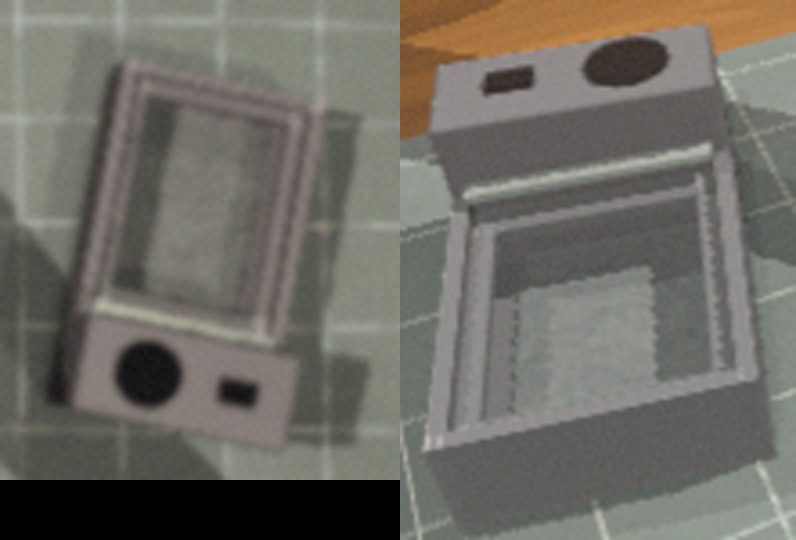

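The mosaic shows the housing-top corners, the lip (top-view ends (97,299) and (274,342)) and the outer far-rim corners in both views. I'll cast these.

```bash
python3 - <<'E'
from h import *
from scipy.optimize import least_squares
T=cam("top");S=cam("scene")
t=lambda L:[(325+x/4,145+y/4) for x,y in L]
s=lambda L:[(30+(x-400)/3.6,160+y/3.6) for x,y in L]
hS=ray(S,s([(439,65),(708,27),(720,82),(431,133)]),.11) # BR(-y),BL(+y),FL,FR
hT=ray(T,t([(284,448),(72,404),(299,356)]),.11) # back -y, back +y, front -y
fT=ray(T,t([(122,60),(324,101)]),.06); fS=ray(S,s([(757,376),(427,447)]),.06) # +y,-y
lT=ray(T,t([(97,299),(274,342)]),.067); lS=ray(S,s([(711,150),(467,194)]),.069)
for n,a in dict(hS=hS,hT=hT,fT=fT,fS=fS,lT=lT,lS=lS).items(): print(n,a[:,:2].round(4).tolist(), "len",[round(float(np.linalg.norm(a[i+1]-a[i])),4) for i in range(len(a)-1)])
M=np.array([(-162.5,-78),(-162.5,78),(-92.5,78),(-92.5,-78)])/1e3
def fit(mod,obs,fm):
    def r(p):
        c,q=np.cos(p[2]),np.sin(p[2]);R=np.array([[c,-q],[q,c]])
        e=(obs-p[:2])@R-mod
        f=(fm-p[:2])@R   # rim: y symmetric, same x
        return np.r_[e.ravel(),f[0,1]+f[1,1],f[0,0]-f[1,0]]
    o=least_squares(r,[.54,-.24,-.17]);p=o.x
    c,q=np.cos(p[2]),np.sin(p[2]);R=np.array([[c,-q],[q,c]])
    return p,np.degrees(p[2]),(o.fun*1e3).round(1),((fm-p[:2])@R).round(4),R
for n,m,o,f,l in(("S",M,hS[:,:2],fS[:,:2],lS),("T",M[[0,1,3]],hT[:,:2],fT[:,:2],lT)):
    p,d,e,ff,R=fit(m,o,f);print(n,p.round(4),d.round(2),e,ff.tolist(),"lip",((l[:,:2]-p[:2])@R).round(4).tolist())
E
```

```text
hS [[0.3641, -0.2891], [0.4003, -0.1398], [0.462, -0.1493], [0.4329, -0.3023]] len [0.1537, 0.0624, 0.1557]
hT [[0.3622, -0.2906], [0.3926, -0.1392], [0.427, -0.302]] len [0.1544, 0.1664]
fT [[0.6461, -0.1887], [0.6173, -0.3425]] len [0.1564]
fS [[0.65, -0.1915], [0.6186, -0.3416]] len [0.1534]
lT [[0.4674, -0.1665], [0.4367, -0.2983]] len [0.1353]
lS [[0.4674, -0.1636], [0.4405, -0.2955]] len [0.1346]
S [ 0.5396 -0.2465 -0.2077] -11.9 [-0.4  0.1  4.2 -2.3 -3.4  1.1 -0.4  1.4 -0.2 -0.2] [[0.0967, 0.0766], [0.0969, -0.0768]] lip [[-0.0877, 0.0662], [-0.0868, -0.0684]]
T [ 0.5354 -0.2461 -0.198 ] -11.34 [ 1.4  0.3  1.4 -1.3 -2.8  1.8 -0.4 -1.9] [[0.0973, 0.078], [0.0992, -0.0784]] lip [[-0.0823, 0.0646], [-0.0865, -0.0706]]
```

Request:
apply_moves --twist '[[0, 0, 0], [0, 0, 0], [0, 0, 0], [0, 0, 0], [0, 0, 0], [0, 0, 0], [0, 0, 0], [0, 0, 0], [0, 0, 0], [0, 0, 0]]' --delta_pos '[[0, 0, -5], [0, 0, -10], [0, 0, -20], [0, 0, -30], [0, 0, -35], [0, 0, -35], [0, 0, -30], [0, 0, -10], [0, 0, 0], [0, 0, 0]]' --fingers '[0, 0, 0, 0, 0, 0, 0, 0, 0, 0]'

```text
time_s: 18.4
ee_pos: [0.5399, 0.2342, 0.1922]
tcp_rot: [-180.0, 0.0, 87.8]
contact_force: [-0.0, 0.1, -3.1]
gripper_width: 0.0095
grip_force: 50.0
```

Request:
apply_moves --twist '[[0, 0, 0], [0, 0, 0], [0, 0, 0], [0, 0, 0], [0, 0, 0], [0, 0, 0], [0, 0, 0], [0, 0, 0], [0, 0, 0], [0, 0, 0]]' --delta_pos '[[-15, 1.7, 0], [-25, 2.8, 0], [-35, 4, 0], [-35, 4, 0], [-35, 4, 0], [-35, 4, 0], [-35, 4, 0], [-35, 4, 0], [-35, 4, 0], [-35, 4, 0]]' --fingers '[0, 0, 0, 0, 0, 0, 0, 0, 0, 0]'

```text
time_s: 19.23
ee_pos: [0.5628, -0.0879, 0.1894]
tcp_rot: [-179.7, -0.1, 87.8]
contact_force: [0.9, -0.5, -2.2]
gripper_width: 0.0093
grip_force: 50.0
```

Request:
apply_moves --twist '[[0, 0, 0], [0, 0, 0], [0, 0, 0], [0, 0, 0], [0, 0, 0], [0, 0, 0], [0, 0, 2.3], [0, 0, 2.3], [0, 0, 2.3], [0, 0, 2.3]]' --delta_pos '[[-35, 4, 0], [-35, 4, 0], [-35, 4, 0], [-30, 3.5, 0], [-20, 2.2, 0], [-12, 1.3, 0], [0, 0, 0], [0, 0, 0], [0, 0, 0], [0, 0, 0]]' --fingers '[0, 0, 0, 0, 0, 0, 0, 0, 0, 0]'

```text
time_s: 20.07
ee_pos: [0.5763, -0.2531, 0.1902]
tcp_rot: [-179.8, -0.1, 78.5]
contact_force: [-0.2, -0.4, -2.1]
gripper_width: 0.0094
grip_force: 50.0
```

```bash
python3 - <<'E'
from h import *
o=readout.get_obs();print(o["ee_pos"],o["tcp_rot"],o["gripper_width"],o["joints"])
c=cam("scene"); f=c["frame"].astype(int)
g=f[195:220,40:110].sum(2)/3
print(g.max(),np.median(g)); cv2.imwrite("pics/w5.png",np.hstack([cv2.resize(cam("scene")["frame"][110:310,20:180,::-1],None,fx=2.4,fy=2.4),cv2.resize(cam("wrist")["frame"][...,::-1],None,fx=.8,fy=.8)[:480] if 0 else cv2.resize(cam("wrist")["frame"][...,::-1],(410,480))]))
E
```

```text
[ 0.57628212 -0.25311821  0.19019602] [-1.79756202e+02 -1.18079086e-01  7.85425980e+01] 0.009350156005767982 [-3.40246106e+01  1.25124702e+01  9.32041474e+01  1.60552366e-02
  7.45538282e+01 -2.25717723e+01]
202.33333333333334 136.0
```

Request:
apply_moves --twist '[[0, 0, 0], [0, 0, 0], [-3, 0, 0], [-3, 0, 0], [-3, 0, 0], [-3, 0, 0], [0, 0, 0], [0, 0, 0], [0, 0, 0], [0, 0, 0]]' --delta_pos '[[-0.8, 0, 15], [0, 0, 15], [0, 0, 0], [0, 0, 0], [0, 0, 0], [0, 0, 0], [0, 3.4, 0.7], [0, 0, 0], [0, 0, 0], [0, 0, 0]]' --fingers '[0, 0, 0, 0, 0, 0, 0, 0, 0, 0]'

```text
time_s: 21.05
ee_pos: [0.5811, -0.2558, 0.1631]
tcp_rot: [168.0, 0.0, 78.7]
contact_force: [0.2, -0.4, -2.0]
gripper_width: 0.0095
grip_force: 50.0
```

Request:
apply_moves --twist '[[0, 0, 0], [0, 0, 0], [0, 0, 0], [0, 0, 0], [0, 0, 0], [0, 0, 0], [0, 0, 0], [0, 0, 0], [0, 0, 0], [0, 0, 0]]' --delta_pos '[[0, -1.6, 7.8], [0, -2.5, 11.7], [0, -2.5, 11.7], [0, -2.5, 11.7], [0, -1.6, 7.8], [0, -0.7, 3.1], [0, 0, 0], [0, 0, 0], [0, 0, 0], [0, 0, 0]]' --fingers '[0, 0, 0, 0, 0, 0, 0, 0, 0, 0]'

```text
time_s: 21.88
ee_pos: [0.5812, -0.2562, 0.1092]
tcp_rot: [167.9, 0.0, 78.6]
contact_force: [0.2, 0.3, -1.2]
gripper_width: 0.0095
grip_force: 50.0
```

```bash
cat > bx.py <<'E'
from h import *
from scipy.spatial.transform import Rotation as Ro
seat=np.array([.5378,-.2463,.05]);B=Ro.from_euler('z',-11.4,degrees=True).as_matrix()
def st():
    o=readout.get_obs();R=Ro.from_euler('xyz',o["tcp_rot"],degrees=True).as_matrix()
    pl=R@np.array([[0,1,0],[1,0,0],[0,0,-1]]).T  # plate axes from tool
    e=o["ee_pos"]+pl@np.array([-.120,0,-.0168])
    q=B.T@pl
    print("TCP box",(B.T@(o["ee_pos"]-seat)*1e3).round(1),"edge box",(B.T@(e-seat)*1e3).round(1),"tilt",np.degrees(np.arcsin(q[2,0])).round(2),"roll",np.degrees(q[2,1]).round(2),"yaw",np.degrees(np.arctan2(q[1,0],q[0,0])).round(2),"F box",(B.T@o["contact_force"]).round(1),o["time_s"],o["grip_force"])
E
python3 - <<'E'
from bx import *
st()
c=cam("wrist"); save(c,"w6.png",1.5)
E
```

```text
TCP box [44.5 -1.1 59.2] edge box [-69.4  -1.2  17.6] tilt 12.09 roll -0.04 yaw 0.05 F box [ 0.1  0.4 -1.2] 21.8833 49.99817669391632
```

View pics/w6.png

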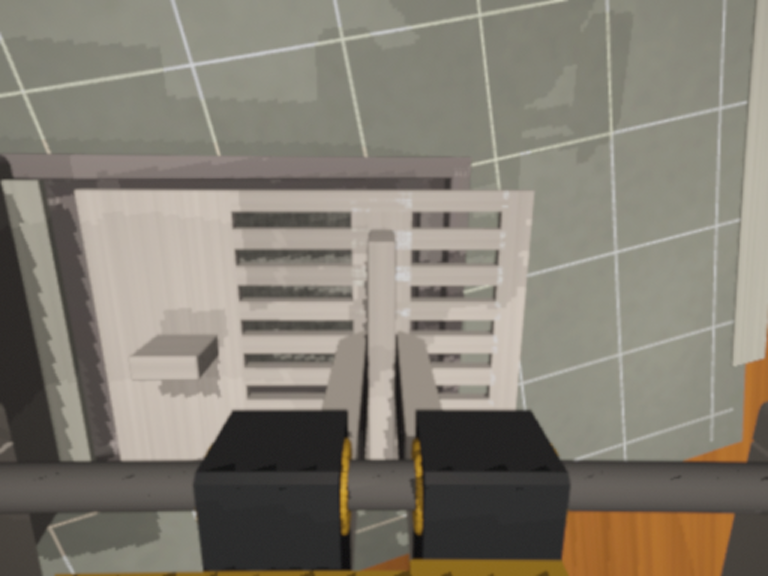

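The wrist view shows the lip strip at left, front edge (42,190)→(88,450). The plate's hooking edge runs (77,190)→(120,460), the plate side is at row 190, and the +y rim spans rows 156–179 with its outer far corner at (470,157).

```bash
python3 - <<'E'
from bx import *
st(); c=cam("wrist"); s=1.5
def P(n,uv,z): print(n,((ray(c,np.array(uv)/s,z)-seat)@B*1e3).round(1).tolist())
P("lip front top",[(42,190),(88,450)],.069)
P("lip back(housing face)",[(3,182)],.069)
P("plate hook edge top",[(77,190),(120,460)],.0735)
P("plate +y side top at z",[(300,190)],.0735+.0254)
P("rim outer",[(20,155),(470,157)],.06); P("rim inner",[(60,178),(440,179)],.06)
P("bar end top +y",[(381,232)],.05+.0176+120*.2e-3+.036)
P("plate free corner",[(533,191)],.05+.0176+.0375+.006)
E
```

```text
TCP box [44.4 -1.1 59.1] edge box [-69.5  -1.2  17.5] tilt 12.08 roll -0.04 yaw 0.05 F box [ 0.2 -0.  -2.1] 21.9333 49.99824821949005
lip front top [[-82.0, 63.4, 19.0], [-83.7, -53.3, 19.0]]
lip back(housing face) [[-94.4, 66.5, 19.0]]
plate hook edge top [[-68.3, 63.6, 23.5], [-69.7, -57.7, 23.5]]
plate +y side top at z [[15.8, 64.5, 48.9]]
rim outer [[-90.9, 76.4, 10.0], [99.3, 76.2, 10.0]]
rim inner [[-78.6, 67.6, 10.0], [84.5, 66.0, 10.0]]
bar end top +y [[40.8, 52.3, 77.6]]
plate free corner [[105.0, 63.6, 61.1]]
```

Relative to the lip the edge has about a 14 mm gap, and it is centred and parallel to within 1 mm. Lowering 14.5 mm, then sliding under.

Request:
apply_moves --twist '[[0, 0, 0], [0, 0, 0], [0, 0, 0], [0, 0, 0], [0, 0, 0], [0, 0, 0], [0, 0, 0], [0, 0, 0], [0, 0, 0], [0, 0, 0]]' --delta_pos '[[0, -1, 4.7], [0, -1, 4.7], [0, -1, 4.8], [0, 0, 0], [0, -3, -0.6], [0, -4, -0.9], [0, -4, -0.9], [0, -3, -0.6], [0, 0, 0], [0, 0, 0]]' --fingers '[0, 0, 0, 0, 0, 0, 0, 0, 0, 0]'

```text
time_s: 22.82
ee_pos: [0.5664, -0.253, 0.0938]
tcp_rot: [168.0, 0.0, 78.6]
contact_force: [0.2, 0.1, -2.2]
gripper_width: 0.0097
grip_force: 50.0
```

```bash
python3 -c "
from bx import *
st()"
```

```text
TCP box [29.4 -0.9 43.8] edge box [-84.5  -1.    2.4] tilt 12.01 roll -0.0 yaw 0.03 F box [ 0.1  0.2 -2.2] 22.8167 49.99828219413757
```

Request:
apply_moves --twist '[[0, 0, 0], [0, 0, 0], [0, 0, 0], [0, 0, 0], [0, 0, 0], [0, 0, 0], [0, 0, 0], [0, 0, 0], [0, 0, 0], [0, 0, 0]]' --delta_pos '[[0, -1.6, -0.3], [0, -1.6, -0.3], [0, -1.6, -0.3], [0, -1.5, -0.3], [0, -1.5, -0.3], [0, -1.2, -0.3], [0, 0, 0], [0, 0, 0], [0, 0, 0], [0, 0, 0]]' --fingers '[0, 0, 0, 0, 0, 0, 0, 0, 0, 0]'

```text
time_s: 23.65
ee_pos: [0.5577, -0.2512, 0.0936]
tcp_rot: [168.0, 0.0, 78.6]
contact_force: [-0.0, 1.1, -1.9]
gripper_width: 0.0095
grip_force: 50.0
```

```bash
python3 -c "
from bx import *
st()"
```

```text
TCP box [20.5 -0.9 43.6] edge box [-93.4  -1.    2.2] tilt 12.0 roll -0.0 yaw 0.04 F box [-0.2  1.1 -1.9] 23.65 49.99819099903107
```

Request:
apply_moves --twist '[[1, 0, 0], [1, 0, 0], [1, 0, 0], [1, 0, 0], [1, 0, 0], [1, 0, 0], [1, 0, 0], [0, 0, 0], [0, 0, 0], [0, 0, 0]]' --delta_pos '[[0, 0.3, 2.1], [0, 0.3, 2.1], [0, 0.3, 2.1], [0, 0.3, 2.1], [0, 0.3, 2.1], [0, 0.3, 2.1], [0, 0.3, 2.1], [0, 0, 0], [0, 0, 0], [0, 0, 0]]' --fingers '[0, 0, 0, 0, 0, 0, 0, 0, 0, 0]'

```text
time_s: 24.48
ee_pos: [0.5619, -0.252, 0.0793]
tcp_rot: [175.0, -0.0, 78.6]
contact_force: [-0.7, -0.1, -2.8]
gripper_width: 0.0096
grip_force: 50.0
```

```bash
python3 - <<'E'
from bx import *
st(); c=cam("wrist"); save(c,"w7.png",1.5)
E
```

```text
TCP box [24.7 -0.8 29.3] edge box [-93.4  -0.9   2.1] tilt 4.99 roll 0.0 yaw 0.04 F box [-0.6 -0.3 -2.8] 24.4833 49.99797999858856
```

Request:
apply_moves --twist '[[1, 0, 0], [1, 0, 0], [1, 0, 0], [1, 0, 0], [1, 0, 0], [0, 0, 0], [0, 0, 0], [0, 0, 0], [0, 0, 0], [0, 0, 0]]' --delta_pos '[[0, 0.3, 2.1], [0, 0.3, 2.1], [0, 0.3, 2.1], [0, 0.3, 2.1], [0, 0.3, 2.1], [0, 0, 0], [0, 0, 0], [0, 0, 0], [0, 0, 0], [0, 0, 0]]' --fingers '[0, 0, 0, 0, 0, 0, 0, 0, 0, 0]'

```text
time_s: 25.37
ee_pos: [0.5638, -0.2524, 0.0691]
tcp_rot: [180.0, 0.0, 78.6]
contact_force: [1.2, 0.8, -2.9]
gripper_width: 0.0097
grip_force: 50.0
```

```bash
python3 - <<'E'
from bx import *
st()
E
```

```text
TCP box [26.7 -0.9 19.1] edge box [-93.3  -1.    2.3] tilt 0.01 roll -0.0 yaw 0.03 F box [ 1.   1.  -2.9] 25.3667 49.998106956481934
```

Flat with no contact. Lowering the last millimetres while watching the force.

Request:
apply_moves --twist '[[0, 0, 0], [0, 0, 0], [0, 0, 0], [0, 0, 0], [0, 0, 0], [0, 0, 0], [0, 0, 0], [0, 0, 0], [0, 0, 0], [0, 0, 0]]' --delta_pos '[[0, 0, 0.5], [0, 0, 0.5], [0, 0, 0.5], [0, 0, 0], [0, 0, 0], [0, 0, 0], [0, 0, 0], [0, 0, 0], [0, 0, 0], [0, 0, 0]]' --fingers '[0, 0, 0, 0, 0, 0, 0, 0, 0, 0]'

```text
time_s: 26.2
ee_pos: [0.5639, -0.2525, 0.0683]
tcp_rot: [-180.0, 0.0, 78.6]
contact_force: [-3.4, 1.7, 5.2]
gripper_width: 0.0093
grip_force: 50.0
```

Request:
apply_moves --twist '[[0, 0, 0], [0, 0, 0], [0, 0, 0], [0, 0, 0], [0, 0, 0], [0, 0, 0], [0, 0, 0], [0, 0, 0], [0, 0, 0], [0, 0, 0]]' --delta_pos '[[0, 0, 0.5], [0, 0, 0.5], [0, 0, 0], [0, 0, 0], [0, 0, 0], [0, 0, 0], [0, 0, 0], [0, 0, 0], [0, 0, 0], [0, 0, 0]]' --fingers '[0, 0, 0, 0, 0, 0, 0, 0, 0, 0]'

```text
time_s: 27.03
ee_pos: [0.564, -0.2525, 0.0683]
tcp_rot: [-180.0, 0.0, 78.7]
contact_force: [-4.3, 3.4, 11.1]
gripper_width: 0.0098
grip_force: 50.0
```

Contact with the TCP at the same height above the ledge as it was above the mat, so the plate is seated. Relieving the press, opening and lifting.

Request:
apply_moves --twist '[[0, 0, 0], [0, 0, 0], [0, 0, 0], [0, 0, 0], [0, 0, 0], [0, 0, 0], [0, 0, 0], [0, 0, 0], [0, 0, 0], [0, 0, 0]]' --delta_pos '[[0, 0, -0.7], [0, 0, -0.6], [0, 0, 0], [0, 0, 0], [0, 0, 0], [0, 0, 0], [0, 0, 0], [0, 0, 0], [0, 0, 0], [0, 0, 0]]' --fingers '[0, 0, 0, 0.2, 0.3, 0.4, 0.4, 0.4, 0.4, 0.4]'

```text
time_s: 27.87
ee_pos: [0.5639, -0.2525, 0.0677]
tcp_rot: [180.0, 0.0, 78.6]
contact_force: [-0.0, -0.6, -0.7]
gripper_width: 0.0378
grip_force: 0.0
```

Request:
apply_moves --twist '[[0, 0, 0], [0, 0, 0], [0, 0, 0], [0, 0, 0], [0, 0, 0], [0, 0, 0], [0, 0, 0], [0, 0, 0], [0, 0, 0], [0, 0, 0]]' --delta_pos '[[0, 0, -5], [0, 0, -15], [0, 0, -20], [0, 0, -25], [0, 0, -30], [0, 0, -30], [0, 0, -10], [0, 0, 0], [0, 0, 0], [0, 0, 0]]' --fingers '[0.4, 0.4, 0.4, 0.4, 0.4, 0.4, 0.4, 0.4, 0.4, 0.4]'

```text
time_s: 28.7
ee_pos: [0.5628, -0.2518, 0.2003]
tcp_rot: [-179.8, -0.1, 78.6]
contact_force: [0.0, 0.4, 0.3]
gripper_width: 0.0378
grip_force: 0.0
```

```bash
python3 - <<'E'
from bx import *
st(); c=cam("wrist"); f=c["frame"].astype(int); g=f.sum(2)/3
# model projections of home plate & image check: edge profiles
def pr(pts): return proj(c,seat+np.array(pts)/1e3@B.T)
off=np.array([-2,-1.2,0])
print("expected plate top corners px",pr(np.array([(-80.5,65,6),(90,65,6),(90,-65,6),(-80.5,-65,6)])+off).round(0).tolist())
br=((f.min(2)>150)).astype(np.uint8)
n,l,s,ce=cv2.connectedComponentsWithStats(cv2.morphologyEx(br,cv2.MORPH_CLOSE,np.ones((9,9))))
for i in range(1,n):
    if s[i,4]>1500:
        cn=cv2.findContours((l==i).astype(np.uint8),0,2)[0][0]; q=cv2.boxPoints(cv2.minAreaRect(cn))
        print(s[i].tolist(),"box mm",((ray(c,q,.056)-seat)@B*1e3).round(1).tolist())
E
```

```text
TCP box [ 25.6  -0.4 150.3] edge box [-94.4  -0.5 133.9] tilt -0.2 roll 0.08 yaw 0.04 F box [-0.1  0.4  0.3] 28.7 0.0
expected plate top corners px [[146.0, 118.0], [316.0, 118.0], [310.0, 238.0], [157.0, 238.0]]
[0, 0, 512, 293, 11332] box mm [[-202.0, 165.7, 6.0], [254.5, 165.0, 6.0], [320.5, -132.0, 6.0], [-268.3, -133.3, 6.0]]
[129, 116, 187, 130, 20272] box mm [[-99.2, 65.8, 6.0], [86.4, 66.0, 6.0], [93.8, -74.6, 6.0], [-114.5, -74.7, 6.0]]
```

```bash
python3 - <<'E'
from bx import *
c=cam("wrist"); f=c["frame"].astype(int); br=(f.min(2)>150).astype(np.uint8)
br=cv2.morphologyEx(br,cv2.MORPH_CLOSE,np.ones((9,9)))
n,l,s,ce=cv2.connectedComponentsWithStats(br); i=l[125,200]; m=l==i
mm=lambda uv:((ray(c,uv,.056)-seat)@B*1e3).round(1)[:,:2].tolist()
print("right",mm([(np.where(m[r])[0].max()+.5,r) for r in(125,150,175,200,225)]))
print("left",mm([(np.where(m[r])[0].min()-.5,r) for r in(125,150,175,200,225)]))
print("top",mm([(k,np.where(m[:,k])[0].min()-.5) for k in(170,200,240,280,305)]))
print("bottom",mm([(k,np.where(m[:,k])[0].max()+.5) for k in(170,200,240,280,305)]))
c=cam("top");s0=cv2.imread("pics/top0.png");a=cv2.resize(c["frame"][...,::-1],(768,576),interpolation=cv2.INTER_LINEAR)
def cen(im,lo,hi,x0,y0,x1,y1):
    k=cv2.inRange(cv2.cvtColor(im,cv2.COLOR_BGR2HSV)[y0:y1,x0:x1],lo,hi);M=cv2.moments(k,True);return k.sum()//255,(round(M['m10']/max(M['m00'],1)+x0,1),round(M['m01']/max(M['m00'],1)+y0,1))
for n,a4 in(("tape",((20,120,100),(35,255,255),420,320,485,385)),("sander",((3,100,60),(18,255,255),420,170,475,210)),("black",((0,0,0),(180,255,60),295,195,325,230)),("white",((0,0,150),(180,60,255),325,195,360,230))): print(n,cen(cv2.resize(s0,(768,576)),*a4),cen(a,*a4))
E
```

```text
right [[88.1, 57.3], [87.5, 32.2], [87.8, 5.9], [88.2, -21.6], [87.4, -50.4]]
left [[-95.8, 57.1], [-95.5, 32.0], [-95.1, 5.7], [-95.7, -21.8], [-95.2, -50.6]]
top [[-58.8, 63.6], [-28.8, 63.7], [11.3, 63.7], [51.3, 63.7], [76.3, 63.7]]
bottom [[-68.3, -66.7], [-34.7, -60.7], [9.6, -66.7], [54.2, -66.6], [81.5, -53.4]]
tape (np.uint64(514), (451.1, 351.5)) (np.uint64(518), (451.1, 351.5))
sander (np.uint64(656), (445.3, 190.9)) (np.uint64(654), (445.4, 190.9))
black (np.uint64(151), (308.5, 214.0)) (np.uint64(142), (308.7, 214.1))
white (np.uint64(232), (340.9, 213.9)) (np.uint64(239), (340.9, 214.1))
```

The plate is square, 130.4 mm wide at the seated height and within about 1 mm of the recess centre. The tape roll, sanding block and both jars haven't moved.

```bash
python3 -c "
from bench import workorder
print(workorder.hand_in())"
```

```text
the job is handed in; nothing more can be done
None
```

The grille plate is back in the sanding box, hooked under the lip, lying flat and released, with the jars, tape roll and sanding block where they were; the job is handed in at about 29 s, and the hand-in gave no verdict.

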